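Pack the jam sampler tray

ROBOT

A 6-joint arm with a two-finger parallel gripper is mounted at the origin on the work surface. World frame = base frame: x ahead of the robot, y to its left, z up, the work surface at z = 0. Lengths are in mm, angles in degrees, forces in N, time in s.
With the tool pointing down it reaches from about 300 to 850 mm from the base axis. Payload 4.2 kg.
Tool frame: the origin (TCP) lies at the very end of the fingers, on their centre line; the grasp point (between the pads) lies 19 mm behind it (env.grasp_offset is the distance from the TCP to the grasp point, in mm); z points along the fingers, y is the line along which they close (so a half turn about z gives the same grasp; the last joint's range is limited). The gripper opens to 91 mm and grips with 3 to 60 N. Pads are 32 mm wide; open, the fingers measure 118 mm over their backs; the gripper's body (76 mm by 178 mm) begins 60 mm behind the grasp point.
Start: joints at [-72.823, 18.312, 89.639, -0, 72.044, -1.146], TCP at [180.77, -545.862, 213.976] pointing down, gripper open.
Joint ranges: [-177.97, 177.97], [-48.28, 115.42], [12.27, 149.76], [-77.06, 257.06], [2.81, 150.46], [-146.56, 146.56]. Speed limits (degrees/s): [147.25, 147.25, 180, 180, 180, 180].

INTERFACE

Orientations are given as [roll, pitch, yaw] about the fixed x, y, z axes, in that order (R = Rz(yaw) Ry(pitch) Rx(roll)).
In Python, from workcell import env gives the robot as it stands. The module is installed in compiled form; this text tells all that it offers.
- The arm moves only by the tool send_rows, never from a script. Its argument "motion" is a list of rows, each an object of numbers: "tx", "ty", "tz": the shift along the tool's x, y, z in units of 500 mm (1.0 is 500 mm); "rx", "ry", "rz": the turn, a rotation vector about the tool's x, y, z in units of 30 degrees (1.0 is 30 degrees); "gripper": the closure, from -1 (fully open) to 1 (shut). In form: [{"tx": .., "ty": .., "tz": .., "rx": .., "ry": .., "rz": .., "gripper": ..}, ...]. A call has 1 to 12 rows; each row shifts and turns the commanded pose from where the row before left it, along the tool's axes as they then stand; what a row does not reach is not made up. A row lasts 1/8 s, in which the tool goes at most 62.5 mm and 10.7 degrees, less where a joint would pass 70% of its speed; a pose out of reach is approached as far as the arm can. A call with a number of a shift or a turn outside -1 to 1 is refused whole. A call with a gripper value outside its range is refused whole. The fingers move at their own pace and stop on an object; "grip_force" is the grip in N (left out, the last holds). Time passes only in rows, so rows that do not move let the fingers close. It gives the time, the measured TCP pose, the force, the opening and the grip force at its end, in the units of the state.
- env.state(): the state, without advancing time (a new reading comes with each control period).
- env.grab_frame(name): name is "scene" or "side" or "wrist"; returns a dict with "frame" (384x512x3 uint8, red, green, blue), "vertical_fov" (degrees; the focal length in pixels is half the picture's height over the tangent of half this angle, whatever the lens; pixels are square), "cx", "cy" (the principal point, pixels), "rvec" (rotation vector, rad) and "tvec" (3), from world to camera coordinates, as OpenCV has them; the wrist camera has in their place "T_tool_cam" (4x4, takes a point from camera to tool coordinates, whose origin is the TCP and whose axes are the flange's). Camera axes: x right, y down, z forward; pixel columns grow to the right and rows downward; lengths in mm; the calibration is good to about 2 mm. A picture is of the moment at which its call begins: read the wrist's pose just before it. There is no depth.
- env.job_done(): hands the job in; it is judged then, once.
The state is a dict: "time_s": time; "qpos": joint angles; "qvel": joint speeds; "effort": joint torques, N m; "ee_pos": TCP position; "ee_rot": TCP orientation; "force": force on the tool from outside, world axes, zero at the start; "torque": the same for the moment, N m; "gripper_width": finger opening in mm; "gripper_force": force on a finger pad.
Only numpy, scipy, OpenCV 4.12 (cv2) and the standard library are available. Lean on these libraries where they do the work, as an engineer would, in place of code of your own. Each camera call takes 0.05 s, during which the arm holds its last target. There are 200 camera calls.

TASK

Pack the sampler tray: stand each of the four lidded jars upright in the cork nest made for its shape and size, flat on the nest's floor, setting it down gently rather than dropping it. Leave the two open, lidless jars standing where they are.

Things in the scene. Friction and masses are not known exactly. Their poses are not given: they have to be found in the camera images.
- large_jar_mid (a point): Large round jar of dark red-brown glass with a black lid and a blank paper label band: 62 mm diameter, 74 mm high, about 0.32 kg. The body is a straight cylinder up to 52 mm, the lid (58 mm across) is the top 14 mm. It stands upright and loose on the table; z up. This point is its centre, half-way up.
- small_jar_mid (a point): Small round jar of dark red-brown glass with a black lid and a paper label band: 42 mm diameter, 66 mm high, about 0.14 kg. Straight cylinder up to 44 mm; the lid (38 mm across) is the top 14 mm. It stands upright and loose on the table; z up. This point is its centre, half-way up.
- square_jar_mid (a point): Square jar of dark red-brown glass with a round black lid (40 mm across): 50 x 50 mm, 70 mm high, about 0.30 kg. Straight flat sides up to 48 mm; sides square to its x and y axes. It stands upright and loose on the table; z up. This point is its centre, half-way up.
- oblong_jar_mid (a point): Oblong (rectangular) jar of dark red-brown glass with a round black lid (32 mm across): 66 mm along its x axis, 38 mm along its y axis, 66 mm high, about 0.22 kg. Straight flat sides up to 44 mm. It stands upright and loose on the table; z up. This point is its centre, half-way up.
- open_large_mid (a point): Open, empty round jar without a lid, of the same dark red-brown glass, no label: 62 mm diameter, 60 mm high, mouth open at the top. Not to be packed. It stands upright and loose on the table; z up. This point is its centre, half-way up.
- open_small_mid (a point): Open, empty round jar without a lid, of the same dark red-brown glass, no label: 42 mm diameter, 52 mm high, mouth open at the top. Not to be packed. It stands upright and loose on the table; z up. This point is its centre, half-way up.
- nest_large: Large round cork nest for the large round jar: bore 76 mm, outside 92 mm. Fixed in one corner (varies) of a shallow white tray, 232 mm square, wall tops 22 mm above the table; neighbouring nests 108 mm apart, turned as the tray is. Origin: centre of its underside, 6 mm above the table; z up. Jar stands on its cork floor, 4 mm above the origin; cork wall 8 mm thick, top 12 mm above the origin.
- nest_small: Small round cork nest for the small round jar: bore 56 mm, outside 72 mm. Fixed in one corner (varies) of a shallow white tray, 232 mm square, wall tops 22 mm above the table; neighbouring nests 108 mm apart, turned as the tray is. Origin: centre of its underside, 6 mm above the table; z up. Jar stands on its cork floor, 4 mm above the origin; cork wall 8 mm thick, top 12 mm above the origin.
- nest_square: Square cork nest for the square jar: opening 64 x 64 mm, sides square to its x and y axes, outside 80 x 80 mm. Fixed in one corner (varies) of a shallow white tray, 232 mm square, wall tops 22 mm above the table; neighbouring nests 108 mm apart, turned as the tray is. Origin: centre of its underside, 6 mm above the table; z up. Jar stands on its cork floor, 4 mm above the origin; cork wall 8 mm thick, top 12 mm above the origin.
- nest_oblong: Oblong cork nest for the oblong jar: opening 80 mm along its x axis and 52 mm along its y axis, outside 96 x 68 mm. Fixed in one corner (varies) of a shallow white tray, 232 mm square, wall tops 22 mm above the table; neighbouring nests 108 mm apart, turned as the tray is. Origin: centre of its underside, 6 mm above the table; z up. Jar stands on its cork floor, 4 mm above the origin; cork wall 8 mm thick, top 12 mm above the origin.

How it is judged:
By the outcome, as a careful person would: the job done as asked, in the order asked, and still so for the second after the job is handed in, with the robot touching nothing.
It also fails if it takes over 109 s, if anything falls off the work surface, if the arm or the gripper's body presses on something with over 40 N, if the wrist force passes 120 N, or if a joint passes its speed limit or range.

## Working session

There is one attempt and no reset: what is moved stays moved. The work goes in short steps, Python scripts to look and compute and a tool call to move; the robot and the scene stay as the last step left them, time stands still between calls to the robot, and variables do not carry over. Pictures are saved under pics/ and viewed, at most 14 in all, crops included, and the job is handed in when it is done.

Besides the shell and the picture viewer there is one more tool, called after "Call:" as name(argument=value, ...), one argument or row to a line, values as JSON. send_rows: Moves the arm, as the interface text tells. Shifts and turns lie within -1 to 1; 1 stands for 500 mm of shift or 30 degrees of turn. Its arguments: {"type":"object","properties":{"motion":{"type":"array"},"grip_force":{"type":"number"}},"required":["motion"]}

```bash
mkdir -p pics; ls; python3 - <<'E'
from workcell import env
import cv2
print(env.state())
for n in ("scene","side","wrist"):
    d=env.grab_frame(n); cv2.imwrite(f"pics/{n}0.png",d["frame"][...,::-1]); d.pop("frame"); print(n,d)
a=cv2.imread("pics/scene0.png")
E
```

```text
pics
{'time_s': 0.0, 'qpos': array([-7.28211001e+01,  1.83500972e+01,  8.97061651e+01, -4.82089958e-04,
        7.20439570e+01, -1.14683419e+00]), 'qvel': array([ 0.00271425, -0.02974492, -0.09506552,  0.05034544, -0.09568857,
        0.0937674 ]), 'effort': array([ 1.94065137e-04, -4.12460804e+01, -2.31971133e+01,  7.26711145e-02,
        4.54412133e-02, -1.50256092e-04]), 'ee_pos': array([ 180.63047796, -545.3574868 ,  213.13739401]), 'ee_rot': array([-1.79899792e+02, -1.54760219e-03,  1.83258817e+01]), 'force': array([ 0.03777613, -0.79331273,  0.12874037]), 'torque': array([ 0.0041019 , -0.01958349,  0.04123695]), 'gripper_force': 0.0, 'gripper_width': 90.80855059874324}
scene {'vertical_fov': 54.241251207076296, 'cx': 254.5511462091796, 'cy': 186.57796423129054, 'rvec': array([ 1.81720246,  1.35748859, -0.7466421 ]), 'tvec': array([-127.68729413, -210.10111693, 1434.4656014 ])}
side {'vertical_fov': 48.350914625682734, 'cx': 256.98879862908007, 'cy': 199.1388701014067, 'rvec': array([ 0.29323825, -2.84151103,  1.06436483]), 'tvec': array([ 502.04483992,  142.6011889 , 1046.56954234])}
wrist {'vertical_fov': 65.03068668168919, 'cx': 258.33250621171527, 'cy': 191.87534604299745, 'T_tool_cam': array([[ 1.55115541e-04, -9.69446792e-01, -2.45301638e-01,
         7.00684206e+01],
       [ 9.99999643e-01, -5.34194136e-05,  8.43462630e-04,
        -3.01965824e-01],
       [-8.30796011e-04, -2.45301681e-01,  9.69446437e-01,
        -1.70815178e+02],
       [ 0.00000000e+00,  0.00000000e+00,  0.00000000e+00,
         1.00000000e+00]])}
```

View pics/scene0.png

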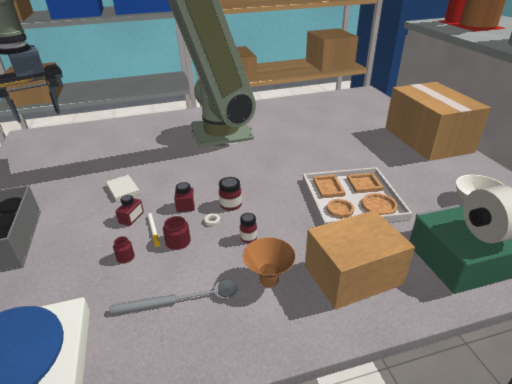

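View pics/side0.png

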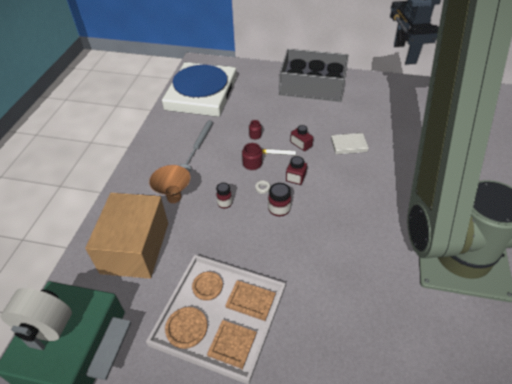

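The scene view shows the lidded jars: large (230,193), small (248,228), square (184,197) and oblong (130,210). The open jars are at (177,233) and (123,249), and the tray is around (355,198). In the side view the tray is around (219,315), with its round nests at (208,285) and (187,327).

```bash
cat > h.py <<'E'
from workcell import env
import numpy as np, cv2, sys
from scipy.spatial.transform import Rotation as Ro
def look(name,png=None):
    s=env.state(); d=env.grab_frame(name); f=d["frame"]
    h=f.shape[0]/2/np.tan(np.radians(d["vertical_fov"]/2))
    if name=="wrist":
        T=np.eye(4); T[:3,:3]=Ro.from_euler("xyz",s["ee_rot"],degrees=True).as_matrix(); T[:3,3]=s["ee_pos"]
        M=T@d["T_tool_cam"]; R,c=M[:3,:3],M[:3,3]
    else:
        R=cv2.Rodrigues(d["rvec"])[0].T; c=-R@d["tvec"]
    if png: cv2.imwrite(png,f[...,::-1])
    return f,(R,c,h,d["cx"],d["cy"])
def ray(cam,uv,z):
    R,c,h,cx,cy=cam; uv=np.atleast_2d(uv).astype(float)
    r=np.c_[(uv[:,0]-cx)/h,(uv[:,1]-cy)/h,np.ones(len(uv))]@R.T
    return (c+r*((z-c[2])/r[:,2])[:,None])[:,:2]
def proj(cam,P):
    R,c,h,cx,cy=cam; q=(np.atleast_2d(P)-c)@R
    return np.c_[cx+h*q[:,0]/q[:,2],cy+h*q[:,1]/q[:,2]]
E
python3 - <<'E'
from h import *
a=look("scene")[1]; b=look("side")[1]
for n,p,q,z in [("L",(230,183),(280,190),74),("S",(248,218),(223,188),66),("Q",(184,188),(297,162),70),("O",(127,201),(303,130),66),("oL",(177,224),(253,151),60),("oS",(122,243),(256,125),52)]:
    print(n,ray(a,p,z).round(),ray(b,q,z).round())
for n,p,q in [("small",(341,208),(208,285)),("large",(379,204),(187,327)),("r1",(329,186),(251,299)),("r2",(365,182),(233,343))]:
    print(n,ray(a,p,18).round(),ray(b,q,18).round())
E
```

```text
L [[469. -67.]] [[466. -67.]]
S [[618. -57.]] [[615. -52.]]
Q [[ 449. -188.]] [[ 439. -182.]]
O [[ 458. -335.]] [[ 443. -325.]]
oL [[ 582. -221.]] [[ 570. -213.]]
oS [[ 602. -348.]] [[ 589. -339.]]
small [[593. 204.]] [[584. 208.]]
large [[607. 308.]] [[600. 316.]]
r1 [[488. 218.]] [[479. 223.]]
r2 [[500. 326.]] [[494. 330.]]
```

Call:
send_rows(
  motion=[
    {"tx": 0.09,"ty": -0.043,"tz": -0.01,"gripper": -1},
    {"tx": 0.09,"ty": -0.043,"tz": -0.01,"gripper": -1},
    {"tx": 0.09,"ty": -0.043,"tz": -0.01,"gripper": -1},
    {"tx": 0.09,"ty": -0.043,"tz": -0.01,"gripper": -1},
    {"tx": 0.09,"ty": -0.043,"tz": -0.01,"gripper": -1},
    {"tx": 0.09,"ty": -0.043,"tz": -0.01,"gripper": -1},
    {"tx": 0.09,"ty": -0.043,"tz": -0.01,"gripper": -1},
    {"tx": 0.09,"ty": -0.043,"tz": -0.01,"gripper": -1},
    {"tx": 0.09,"ty": -0.043,"tz": -0.01,"gripper": -1},
    {"tx": 0.09,"ty": -0.043,"gripper": -1},
    {"rz": 0.3,"gripper": -1},
    {"rz": 0.31,"gripper": -1},
  ],
)

```text
invalid input at $.motion[0]: expected keys tx, ty, tz, rx, ry, rz, gripper
```

Call:
send_rows(
  motion=[
    {"gripper": -1},
    {"gripper": -1},
    {"gripper": -1},
  ],
)

```text
invalid input at $.motion[0]: expected keys tx, ty, tz, rx, ry, rz, gripper
```

```bash
python3 - <<'E'
from h import *
f,c=look("wrist","pics/w1.png"); np.savez("w1.npz",f=f,R=c[0],c=c[1],k=c[2:])
print(env.state()["qvel"].round(2))
E
```

```text
[ 0.03 -0.11 -0.06 -0.    0.04 -0.05]
```

View pics/w1.png

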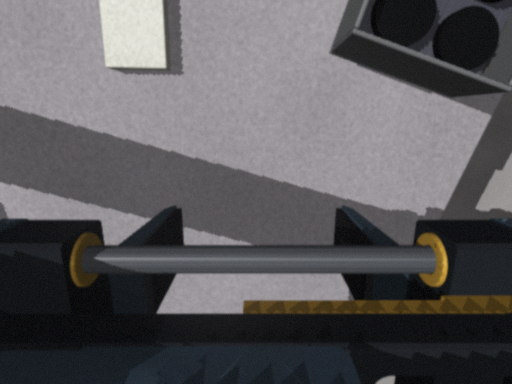

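The three rows of that call were refused because every key is required, so this picture is from the start pose. It shows that the gripper covers rows below about 205, so only the area ahead of the TCP is visible.

Call:
send_rows(
  motion=[
    {"tx": 0.068,"ty": -0.05,"tz": -0.018,"rx": 0,"ry": 0,"rz": 0,"gripper": -1},
    {"tx": 0.068,"ty": -0.05,"tz": -0.018,"rx": 0,"ry": 0,"rz": 0,"gripper": -1},
    {"tx": 0.068,"ty": -0.05,"tz": -0.018,"rx": 0,"ry": 0,"rz": 0,"gripper": -1},
    {"tx": 0.068,"ty": -0.05,"tz": -0.018,"rx": 0,"ry": 0,"rz": 0,"gripper": -1},
    {"tx": 0.068,"ty": -0.05,"tz": -0.018,"rx": 0,"ry": 0,"rz": 0,"gripper": -1},
    {"tx": 0.068,"ty": -0.05,"tz": -0.018,"rx": 0,"ry": 0,"rz": 0,"gripper": -1},
    {"tx": 0.068,"ty": -0.05,"tz": -0.018,"rx": 0,"ry": 0,"rz": 0,"gripper": -1},
    {"tx": 0.068,"ty": -0.05,"tz": -0.018,"rx": 0,"ry": 0,"rz": 0,"gripper": -1},
    {"tx": 0.068,"ty": -0.05,"tz": -0.018,"rx": 0,"ry": 0,"rz": 0,"gripper": -1},
    {"tx": 0.068,"ty": -0.05,"tz": -0.018,"rx": 0,"ry": 0,"rz": 0.0,"gripper": -1},
    {"tx": 0,"ty": 0,"tz": 0,"rx": 0,"ry": 0,"rz": 0.3,"gripper": -1},
    {"tx": 0,"ty": 0,"tz": 0,"rx": 0,"ry": 0,"rz": 0.31,"gripper": -1},
  ],
)

```text
time_s: 1.8
ee_pos: [425.2, -201.0, 304.0]
ee_rot: [180.0, -0.0, -0.2]
force: [-0.0, -0.5, -1.0]
gripper_width: 90.9
gripper_force: 0.0
```

Call:
send_rows(
  motion=[
    {"tx": 0,"ty": 0,"tz": 0,"rx": 0,"ry": 0,"rz": 0,"gripper": -1},
    {"tx": 0,"ty": 0,"tz": 0,"rx": 0,"ry": 0,"rz": 0,"gripper": -1},
    {"tx": 0,"ty": 0,"tz": 0,"rx": 0,"ry": 0,"rz": 0,"gripper": -1},
  ],
)

```text
time_s: 2.17
ee_pos: [424.8, -201.8, 303.9]
ee_rot: [180.0, 0.0, 0.1]
force: [0.4, 0.6, 0.8]
gripper_width: 91.1
gripper_force: 0.0
```

```bash
python3 - <<'E'
from h import *
f,c=look("wrist","pics/w2.png"); np.savez("w2.npz",f=f,R=c[0],c=c[1],k=c[2:])
s=env.state();print(s["qvel"].round(2),s["qpos"],s["ee_pos"],s["ee_rot"])
E
```

```text
[ 0.1   0.   -0.08 -0.01 -0.08  0.3 ] [-2.68030336e+01  6.01867890e+00  9.28570893e+01 -2.31263917e-03
  8.11215128e+01  6.31395798e+01] [ 424.84980552 -201.76605185  303.93763606] [ 1.79996733e+02 -1.39326564e-03  5.77435098e-02]
```

View pics/w2.png

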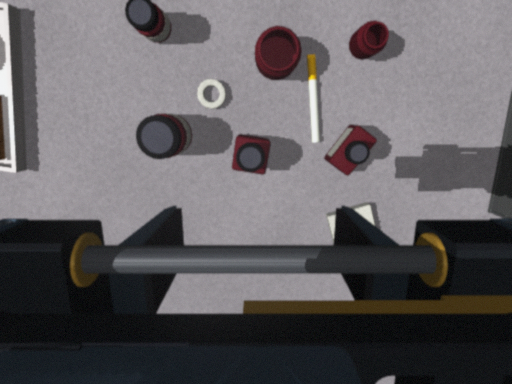

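The wrist view shows the large lid (161,136), small lid (146,13), square lid (251,157) and oblong lid (358,152). The open jars are at (278,52) and (369,39).

```bash
python3 - <<'E'
from h import *
d=np.load("w2.npz"); f=d["f"]; cam=(d["R"],d["c"],*d["k"])
hsv=cv2.cvtColor(f,cv2.COLOR_RGB2HSV)
rows=[]
for n,(u,v),hh,hb in [("L",(161,136),74,52),("S",(146,13),66,44),("Q",(251,157),70,48),("O",(358,152),66,44)]:
    x0,y0=u-45,max(v-45,0); c=f[y0:v+45,x0:u+45].astype(int)
    r,g,b=c[...,0],c[...,1],c[...,2]
    m=((r<90)&(b>=r-12)&(b>22)&(c.max(2)>25)&(c.max(2)<95)).astype(np.uint8)
    m=cv2.morphologyEx(m,cv2.MORPH_OPEN,np.ones((3,3)))
    cs=cv2.findContours(m,0,1)[0]; k=max(cs,key=cv2.contourArea)
    (cu,cv_),(w,h),_=cv2.fitEllipse(k); 
    p=ray(cam,(cu+x0,cv_+y0),hh)[0]
    print(n,(cu+x0,cv_+y0),w,h,p.round(1), "px/mm",cam[2]/(cam[1][2]-hh))
    q=cv2.resize(f[y0:v+45,x0:u+45],None,fx=4,fy=4,interpolation=2).copy()
    cv2.drawContours(q,[k*4],-1,(0,255,0),1)
    red=((r-np.maximum(g,b)>18)).astype(np.uint8); red=cv2.morphologyEx(red,cv2.MORPH_CLOSE,np.ones((7,7)))
    k2=max(cv2.findContours(red,0,1)[0],key=cv2.contourArea); R=cv2.minAreaRect(k2); print("  rect",R)
    cv2.drawContours(q,[(cv2.boxPoints(R)*4).astype(int)],-1,(255,255,0),1)
    Q=np.zeros((360,360,3),np.uint8); Q[:q.shape[0]]=q; rows.append(cv2.resize(Q,(300,300)))
cv2.imwrite("pics/z1.png",np.vstack([np.hstack(rows[:2]),np.hstack(rows[2:])])[...,::-1])
E
```

```text
L (157.95631790161133, 136.56288528442383) 41.98709487915039 44.680877685546875 [468.1 -69.7] px/mm 0.7515737846579669
  rect ((59.43919372558594, 37.8851318359375), (39.822444915771484, 12.528993606567383), 62.10273361206055)
S (139.4411506652832, 12.97525405883789) 28.410564422607422 30.286598205566406 [615.7 -56.4] px/mm 0.7368644863904242
  rect ((52.126625061035156, 24.06390380859375), (15.136456489562988, 30.685728073120117), 40.81508255004883)
Q (250.467529296875, 156.86494064331055) 27.215789794921875 28.579984664916992 [ 441.  -190.8] px/mm 0.7441464541575135
  rect ((43.95945739746094, 42.24324035644531), (34.19498825073242, 34.68818283081055), 9.462322235107422)
O (358.5964584350586, 153.38270568847656) 24.530052185058594 26.340198516845703 [ 445.4 -337.3] px/mm 0.7368644863904242
  rect ((37.341461181640625, 41.57317352294922), (30.297710418701172, 47.63300323486328), 38.65980911254883)
```

View pics/z1.png

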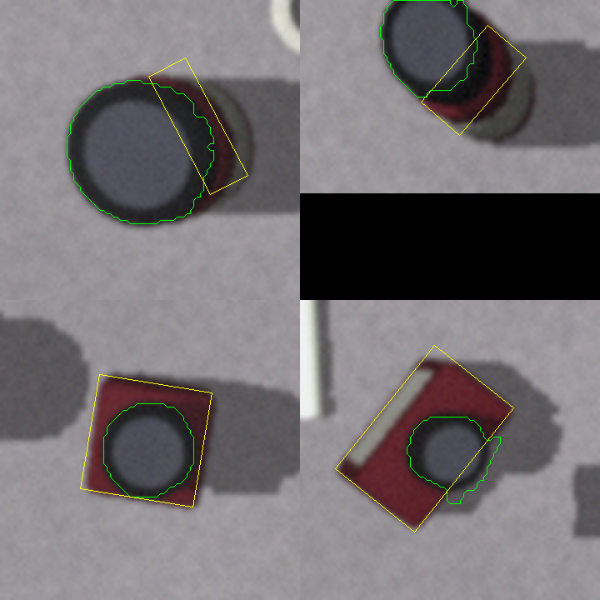

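Call:
send_rows(
  motion=[
    {"tx": 0.029,"ty": -0.088,"tz": 0.08,"rx": 0,"ry": 0,"rz": 0,"gripper": -1},
    {"tx": 0.029,"ty": -0.088,"tz": 0.08,"rx": 0,"ry": 0,"rz": 0,"gripper": -1},
    {"tx": 0.029,"ty": -0.088,"tz": 0.08,"rx": 0,"ry": 0,"rz": 0,"gripper": -1},
    {"tx": 0,"ty": 0,"tz": 0.05,"rx": 0,"ry": 0,"rz": 0,"gripper": -1},
    {"tx": 0,"ty": 0,"tz": 0.1,"rx": 0,"ry": 0,"rz": 0,"gripper": -1},
    {"tx": 0,"ty": 0,"tz": 0.09,"rx": 0,"ry": 0,"rz": 0,"gripper": -1},
    {"tx": 0,"ty": 0,"tz": 0.064,"rx": 0,"ry": 0,"rz": 0,"gripper": -1},
    {"tx": 0,"ty": 0,"tz": 0.03,"rx": 0,"ry": 0,"rz": 0,"gripper": -1},
    {"tx": 0,"ty": 0,"tz": 0,"rx": 0,"ry": 0,"rz": 0,"gripper": -1},
    {"tx": 0,"ty": 0,"tz": 0,"rx": 0,"ry": 0,"rz": 0,"gripper": -1},
  ],
)

```text
time_s: 3.48
ee_pos: [469.1, -69.8, 17.6]
ee_rot: [180.0, -0.1, 0.0]
force: [-0.3, 0.6, 0.3]
gripper_width: 91.4
gripper_force: 0.0
```

Call:
send_rows(
  motion=[
    {"tx": 0,"ty": 0,"tz": 0,"rx": 0,"ry": 0,"rz": 0,"gripper": 1},
    {"tx": 0,"ty": 0,"tz": 0,"rx": 0,"ry": 0,"rz": 0,"gripper": 1},
    {"tx": 0,"ty": 0,"tz": 0,"rx": 0,"ry": 0,"rz": 0,"gripper": 1},
    {"tx": 0,"ty": 0,"tz": 0,"rx": 0,"ry": 0,"rz": 0,"gripper": 1},
    {"tx": 0,"ty": 0,"tz": 0,"rx": 0,"ry": 0,"rz": 0,"gripper": 1},
    {"tx": 0,"ty": 0,"tz": 0,"rx": 0,"ry": 0,"rz": 0,"gripper": 1},
  ],
  grip_force=20,
)

```text
time_s: 4.22
ee_pos: [468.5, -69.5, 17.3]
ee_rot: [-180.0, -0.0, 0.0]
force: [-1.2, 1.0, 6.2]
gripper_width: 61.8
gripper_force: 20.0
```

Call:
send_rows(
  motion=[
    {"tx": 0,"ty": 0,"tz": -0.03,"rx": 0,"ry": 0,"rz": 0,"gripper": 1},
    {"tx": 0,"ty": 0,"tz": -0.09,"rx": 0,"ry": 0,"rz": 0,"gripper": 1},
    {"tx": 0,"ty": 0,"tz": -0.1,"rx": 0,"ry": 0,"rz": 0,"gripper": 1},
    {"tx": -0.0125,"ty": -0.0965,"tz": -0.05,"rx": 0,"ry": 0,"rz": 0,"gripper": 1},
    {"tx": -0.0125,"ty": -0.0965,"tz": -0.05,"rx": 0,"ry": 0,"rz": 0,"gripper": 1},
    {"tx": -0.0125,"ty": -0.0965,"tz": -0.05,"rx": 0,"ry": 0,"rz": 0,"gripper": 1},
    {"tx": -0.0125,"ty": -0.0965,"tz": -0.05,"rx": 0,"ry": 0,"rz": 0,"gripper": 1},
    {"tx": -0.0125,"ty": -0.0965,"tz": -0.05,"rx": 0,"ry": 0,"rz": 0,"gripper": 1},
    {"tx": -0.0125,"ty": -0.0965,"tz": -0.05,"rx": 0,"ry": 0,"rz": 0,"gripper": 1},
    {"tx": -0.0125,"ty": -0.0965,"tz": -0.05,"rx": 0,"ry": 0,"rz": 0,"gripper": 1},
    {"tx": 0,"ty": 0,"tz": 0,"rx": 0,"ry": 0,"rz": 0,"gripper": 1},
    {"tx": 0,"ty": 0,"tz": 0,"rx": 0,"ry": 0,"rz": 0,"gripper": 1},
  ],
)

```text
time_s: 5.72
ee_pos: [423.9, 267.3, 300.5]
ee_rot: [179.8, 0.1, 0.1]
force: [0.2, -0.5, -3.7]
gripper_width: 61.5
gripper_force: 20.0
```

```bash
python3 - <<'E'
from h import *
f,c=look("wrist","pics/w3.png"); np.savez("w3.npz",f=f,R=c[0],c=c[1],k=c[2:])
s=env.state();print(s["qvel"].round(2),s["qpos"].round(1),s["ee_pos"],s["ee_rot"],s["gripper_width"])
E
```

```text
[-0.91 -0.17  0.09  0.24 -0.01  0.05] [ 3.090e+01  9.100e+00  8.970e+01 -1.000e-01  8.140e+01  1.209e+02] [423.97593824 266.85628325 300.42347523] [ 1.79853281e+02  1.38047864e-01 -5.50684874e-03] 61.48371216947944
```

View pics/w3.png

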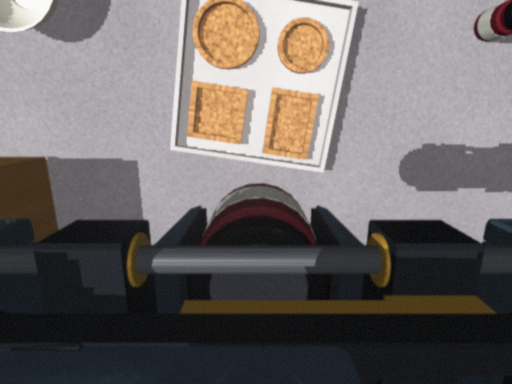

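The tray view shows the large nest at (226,33), small (303,45), square (218,112) and oblong (291,124). The oblong's long axis runs nearly along world x.

```bash
python3 - <<'E'
from h import *
d=np.load("w3.npz"); f=d["f"]; cam=(d["R"],d["c"],*d["k"])
hsv=cv2.cvtColor(f,cv2.COLOR_RGB2HSV)
m=cv2.inRange(hsv,(5,90,80),(25,255,255)); m[175:]=0; m[:,:150]=0; m=cv2.morphologyEx(m,cv2.MORPH_CLOSE,np.ones((5,5)))
for k in cv2.findContours(m,0,1)[0]:
    if cv2.contourArea(k)<500: continue
    P=ray(cam,k[:,0],18).astype(np.float32)   # world mm
    print(cv2.minAreaRect(P), cv2.fitEllipse(P)[:2])
E
```

```text
((481.3880615234375, 220.80831909179688), (67.3582763671875, 94.23555755615234), 81.67733001708984) ((481.5163269042969, 220.80455017089844), (76.28666687011719, 112.26899719238281))
((497.34478759765625, 327.73846435546875), (79.98946380615234, 78.48143768310547), 81.5654296875) ((497.4029846191406, 327.8194885253906), (90.70622253417969, 92.69644165039062))
((587.35205078125, 205.31838989257812), (68.49635314941406, 69.29974365234375), 0.11231477558612823) ((587.3551635742188, 205.54083251953125), (68.51142120361328, 69.55696868896484))
((600.6079711914062, 312.1842956542969), (84.80049133300781, 89.31468963623047), 0.12105961889028549) ((602.636962890625, 311.7829895019531), (87.1822280883789, 90.36505126953125))
```

Call:
send_rows(
  motion=[
    {"tx": 0.09,"ty": -0.0225,"tz": 0.06,"rx": 0,"ry": 0,"rz": 0,"gripper": 1},
    {"tx": 0.09,"ty": -0.0225,"tz": 0.06,"rx": 0,"ry": 0,"rz": 0,"gripper": 1},
    {"tx": 0.09,"ty": -0.0225,"tz": 0.06,"rx": 0,"ry": 0,"rz": 0,"gripper": 1},
    {"tx": 0.09,"ty": -0.0225,"tz": 0.06,"rx": 0,"ry": 0,"rz": 0,"gripper": 1},
    {"tx": 0,"ty": 0,"tz": 0.09,"rx": 0,"ry": 0,"rz": 0,"gripper": 1},
    {"tx": 0,"ty": 0,"tz": 0.09,"rx": 0,"ry": 0,"rz": 0,"gripper": 1},
    {"tx": 0,"ty": 0,"tz": 0.06,"rx": 0,"ry": 0,"rz": 0,"gripper": 1},
    {"tx": 0,"ty": 0,"tz": 0.03,"rx": 0,"ry": 0,"rz": 0,"gripper": 1},
    {"tx": 0,"ty": 0,"tz": 0.01,"rx": 0,"ry": 0,"rz": 0,"gripper": 1},
    {"tx": 0,"ty": 0,"tz": 0,"rx": 0,"ry": 0,"rz": 0,"gripper": 1},
    {"tx": 0,"ty": 0,"tz": 0,"rx": 0,"ry": 0,"rz": 0,"gripper": 1},
  ],
)

```text
time_s: 7.15
ee_pos: [605.4, 313.5, 43.5]
ee_rot: [-179.9, -0.1, 0.0]
force: [-1.1, 0.5, -3.3]
gripper_width: 61.5
gripper_force: 20.0
```

Call:
send_rows(
  motion=[
    {"tx": -0.0025,"ty": 0.003,"tz": 0.008,"rx": 0,"ry": 0,"rz": 0,"gripper": 1},
    {"tx": 0,"ty": 0,"tz": 0.008,"rx": 0,"ry": 0,"rz": 0,"gripper": 1},
    {"tx": 0,"ty": 0,"tz": 0.006,"rx": 0,"ry": 0,"rz": 0,"gripper": 1},
    {"tx": 0,"ty": 0,"tz": 0.004,"rx": 0,"ry": 0,"rz": 0,"gripper": 1},
    {"tx": 0,"ty": 0,"tz": 0.002,"rx": 0,"ry": 0,"rz": 0,"gripper": 1},
    {"tx": 0,"ty": 0,"tz": 0.002,"rx": 0,"ry": 0,"rz": 0,"gripper": 1},
    {"tx": 0,"ty": 0,"tz": 0,"rx": 0,"ry": 0,"rz": 0,"gripper": 1},
    {"tx": 0,"ty": 0,"tz": 0,"rx": 0,"ry": 0,"rz": 0,"gripper": 1},
  ],
)

```text
time_s: 8.15
ee_pos: [603.3, 311.7, 27.4]
ee_rot: [-180.0, -0.0, 0.0]
force: [-1.5, -0.9, 0.8]
gripper_width: 61.7
gripper_force: 20.0
```

Call:
send_rows(
  motion=[
    {"tx": 0,"ty": 0,"tz": 0.001,"rx": 0,"ry": 0,"rz": 0,"gripper": 1},
    {"tx": 0,"ty": 0,"tz": 0,"rx": 0,"ry": 0,"rz": 0,"gripper": 1},
    {"tx": 0,"ty": 0,"tz": 0,"rx": 0,"ry": 0,"rz": 0,"gripper": -1},
    {"tx": 0,"ty": 0,"tz": 0,"rx": 0,"ry": 0,"rz": 0,"gripper": -1},
    {"tx": 0,"ty": 0,"tz": 0,"rx": 0,"ry": 0,"rz": 0,"gripper": -1},
    {"tx": 0,"ty": 0,"tz": 0,"rx": 0,"ry": 0,"rz": 0,"gripper": -1},
    {"tx": 0,"ty": 0,"tz": 0,"rx": 0,"ry": 0,"rz": 0,"gripper": -1},
    {"tx": 0,"ty": 0,"tz": -0.03,"rx": 0,"ry": 0,"rz": 0,"gripper": -1},
    {"tx": 0,"ty": 0,"tz": -0.09,"rx": 0,"ry": 0,"rz": 0,"gripper": -1},
    {"tx": 0,"ty": 0,"tz": -0.1,"rx": 0,"ry": 0,"rz": 0,"gripper": -1},
  ],
)

```text
time_s: 9.4
ee_pos: [603.0, 311.6, 138.1]
ee_rot: [180.0, 0.0, 0.0]
force: [0.2, 0.4, 0.4]
gripper_width: 91.2
gripper_force: 0.0
```

Call:
send_rows(
  motion=[
    {"tx": 0.0035,"ty": 0.105,"tz": -0.02,"rx": 0,"ry": 0,"rz": 0,"gripper": -1},
    {"tx": 0.0035,"ty": 0.105,"tz": 0,"rx": 0,"ry": 0,"rz": 0,"gripper": -1},
    {"tx": 0.0035,"ty": 0.105,"tz": 0,"rx": 0,"ry": 0,"rz": 0,"gripper": -1},
    {"tx": 0.0035,"ty": 0.105,"tz": 0,"rx": 0,"ry": 0,"rz": 0,"gripper": -1},
    {"tx": 0.0035,"ty": 0.105,"tz": 0,"rx": 0,"ry": 0,"rz": 0,"gripper": -1},
    {"tx": 0.0035,"ty": 0.105,"tz": 0,"rx": 0,"ry": 0,"rz": 0,"gripper": -1},
    {"tx": 0.0035,"ty": 0.105,"tz": 0,"rx": 0,"ry": 0,"rz": 0,"gripper": -1},
    {"tx": 0,"ty": 0,"tz": 0,"rx": 0,"ry": 0,"rz": 0,"gripper": -1},
    {"tx": 0,"ty": 0,"tz": 0,"rx": 0,"ry": 0,"rz": 0,"gripper": -1},
  ],
)

```text
time_s: 10.52
ee_pos: [615.8, -55.6, 147.3]
ee_rot: [-180.0, -0.1, -0.0]
force: [-0.1, 0.6, 0.0]
gripper_width: 91.1
gripper_force: 0.0
```

Call:
send_rows(
  motion=[
    {"tx": 0,"ty": 0,"tz": 0.1,"rx": 0,"ry": 0,"rz": 0,"gripper": -1},
    {"tx": 0,"ty": 0,"tz": 0.09,"rx": 0,"ry": 0,"rz": 0,"gripper": -1},
    {"tx": 0,"ty": 0,"tz": 0.05,"rx": 0,"ry": 0,"rz": 0,"gripper": -1},
    {"tx": 0,"ty": 0,"tz": 0.02,"rx": 0,"ry": 0,"rz": 0,"gripper": -1},
    {"tx": 0,"ty": 0,"tz": 0,"rx": 0,"ry": 0,"rz": 0,"gripper": -1},
    {"tx": 0,"ty": 0,"tz": 0,"rx": 0,"ry": 0,"rz": 0,"gripper": 1},
    {"tx": 0,"ty": 0,"tz": 0,"rx": 0,"ry": 0,"rz": 0,"gripper": 1},
    {"tx": 0,"ty": 0,"tz": 0,"rx": 0,"ry": 0,"rz": 0,"gripper": 1},
    {"tx": 0,"ty": 0,"tz": 0,"rx": 0,"ry": 0,"rz": 0,"gripper": 1},
    {"tx": 0,"ty": 0,"tz": 0,"rx": 0,"ry": 0,"rz": 0,"gripper": 1},
    {"tx": 0,"ty": 0,"tz": 0,"rx": 0,"ry": 0,"rz": 0,"gripper": 1},
    {"tx": 0,"ty": 0,"tz": 0,"rx": 0,"ry": 0,"rz": 0,"gripper": 1},
  ],
  grip_force=12,
)

```text
time_s: 12.02
ee_pos: [615.7, -56.0, 16.5]
ee_rot: [180.0, -0.0, 0.0]
force: [0.3, -0.2, 0.6]
gripper_width: 41.8
gripper_force: 12.0
```

Call:
send_rows(
  motion=[
    {"tx": 0,"ty": 0,"tz": -0.03,"rx": 0,"ry": 0,"rz": 0,"gripper": 1},
    {"tx": 0,"ty": 0,"tz": -0.09,"rx": 0,"ry": 0,"rz": 0,"gripper": 1},
    {"tx": 0,"ty": 0,"tz": -0.1,"rx": 0,"ry": 0,"rz": 0,"gripper": 1},
    {"tx": -0.011,"ty": -0.104,"tz": -0.04,"rx": 0,"ry": 0,"rz": 0,"gripper": 1},
    {"tx": -0.011,"ty": -0.104,"tz": 0,"rx": 0,"ry": 0,"rz": 0,"gripper": 1},
    {"tx": -0.011,"ty": -0.104,"tz": 0,"rx": 0,"ry": 0,"rz": 0,"gripper": 1},
    {"tx": -0.011,"ty": -0.104,"tz": 0,"rx": 0,"ry": 0,"rz": 0,"gripper": 1},
    {"tx": -0.011,"ty": -0.106,"tz": 0,"rx": 0,"ry": 0,"rz": 0,"gripper": 1},
    {"tx": 0,"ty": 0,"tz": 0.09,"rx": 0,"ry": 0,"rz": 0,"gripper": 1},
    {"tx": 0,"ty": 0,"tz": 0.08,"rx": 0,"ry": 0,"rz": 0,"gripper": 1},
    {"tx": 0,"ty": 0,"tz": 0.034,"rx": 0,"ry": 0,"rz": 0,"gripper": 1},
    {"tx": 0,"ty": 0,"tz": 0,"rx": 0,"ry": 0,"rz": 0,"gripper": 1},
  ],
)

```text
time_s: 13.52
ee_pos: [587.7, 205.0, 44.1]
ee_rot: [180.0, 0.1, 0.0]
force: [0.5, 0.6, -1.7]
gripper_width: 41.8
gripper_force: 12.0
```

Call:
send_rows(
  motion=[
    {"tx": 0,"ty": 0,"tz": 0,"rx": 0,"ry": 0,"rz": 0,"gripper": 1},
    {"tx": 0,"ty": 0,"tz": 0,"rx": 0,"ry": 0,"rz": 0,"gripper": 1},
  ],
)

```text
time_s: 13.78
ee_pos: [589.2, 205.4, 46.2]
ee_rot: [-179.9, -0.2, 0.0]
force: [-0.2, 0.2, -1.3]
gripper_width: 41.8
gripper_force: 12.0
```

Call:
send_rows(
  motion=[
    {"tx": 0,"ty": 0,"tz": 0.01,"rx": 0,"ry": 0,"rz": 0,"gripper": 1},
    {"tx": 0,"ty": 0,"tz": 0.01,"rx": 0,"ry": 0,"rz": 0,"gripper": 1},
    {"tx": 0,"ty": 0,"tz": 0.008,"rx": 0,"ry": 0,"rz": 0,"gripper": 1},
    {"tx": 0,"ty": 0,"tz": 0.004,"rx": 0,"ry": 0,"rz": 0,"gripper": 1},
    {"tx": 0,"ty": 0,"tz": 0.002,"rx": 0,"ry": 0,"rz": 0,"gripper": 1},
    {"tx": 0,"ty": 0,"tz": 0.002,"rx": 0,"ry": 0,"rz": 0,"gripper": 1},
    {"tx": 0,"ty": 0,"tz": 0,"rx": 0,"ry": 0,"rz": 0,"gripper": 1},
    {"tx": 0,"ty": 0,"tz": 0,"rx": 0,"ry": 0,"rz": 0,"gripper": 1},
  ],
)

```text
time_s: 14.78
ee_pos: [588.1, 205.2, 26.5]
ee_rot: [180.0, -0.0, 0.0]
force: [0.4, -1.0, -1.0]
gripper_width: 41.4
gripper_force: 12.0
```

Call:
send_rows(
  motion=[
    {"tx": 0,"ty": 0,"tz": 0.001,"rx": 0,"ry": 0,"rz": 0,"gripper": 1},
    {"tx": 0,"ty": 0,"tz": 0.001,"rx": 0,"ry": 0,"rz": 0,"gripper": 1},
    {"tx": 0,"ty": 0,"tz": 0,"rx": 0,"ry": 0,"rz": 0,"gripper": 1},
    {"tx": 0,"ty": 0,"tz": 0,"rx": 0,"ry": 0,"rz": 0,"gripper": 1},
  ],
)

```text
time_s: 15.28
ee_pos: [588.2, 205.2, 26.5]
ee_rot: [-180.0, -0.0, 0.0]
force: [-2.1, -0.2, 5.8]
gripper_width: 41.7
gripper_force: 12.0
```

Call:
send_rows(
  motion=[
    {"tx": 0,"ty": 0,"tz": 0,"rx": 0,"ry": 0,"rz": 0,"gripper": -1},
    {"tx": 0,"ty": 0,"tz": 0,"rx": 0,"ry": 0,"rz": 0,"gripper": -1},
    {"tx": 0,"ty": 0,"tz": 0,"rx": 0,"ry": 0,"rz": 0,"gripper": -1},
    {"tx": 0,"ty": 0,"tz": 0,"rx": 0,"ry": 0,"rz": 0,"gripper": -1},
    {"tx": 0,"ty": 0,"tz": 0,"rx": 0,"ry": 0,"rz": 0,"gripper": -1},
    {"tx": 0,"ty": 0,"tz": 0,"rx": 0,"ry": 0,"rz": 0,"gripper": -1},
    {"tx": 0,"ty": 0,"tz": -0.03,"rx": 0,"ry": 0,"rz": 0,"gripper": -1},
    {"tx": 0,"ty": 0,"tz": -0.09,"rx": 0,"ry": 0,"rz": 0,"gripper": -1},
    {"tx": 0,"ty": 0,"tz": -0.1,"rx": 0,"ry": 0,"rz": 0,"gripper": -1},
    {"tx": 0,"ty": 0,"tz": -0.02,"rx": 0,"ry": 0,"rz": 0,"gripper": -1},
  ],
)

```text
time_s: 16.52
ee_pos: [590.4, 205.9, 150.7]
ee_rot: [-179.8, -0.5, 0.0]
force: [0.5, -0.5, -0.6]
gripper_width: 91.4
gripper_force: 0.0
```

```bash
python3 - <<'E'
from h import *
d=np.load("w2.npz"); cam=(d["R"],d["c"],*d["k"]); print(cam[1])
for x0,y0,R,hb in [(206,112,((43.96,42.24),(34.2,34.7),9.46),48),(313,107,((37.34,41.57),(30.3,47.6),38.66),44)]:
    B=cv2.boxPoints(R)+[x0,y0]; P=ray(cam,B,hb); e=P[1:]-P[:-1]
    print(P.mean(0).round(1),np.hypot(*e.T).round(1),np.degrees(np.arctan2(e[:,1],e[:,0])).round(1))
E
```

```text
[ 494.74163809 -201.06461194  474.76119091]
[ 441.5 -189.5] [49.1 47.7 49.3] [-10.5 -99.3 171. ]
[ 449.1 -332.2] [64.7 44.  65.7] [ -36.6 -126.2  144.6]
```

Call:
send_rows(
  motion=[
    {"tx": -0.0368,"ty": 0.0988,"tz": 0,"rx": 0,"ry": 0,"rz": 0,"gripper": -1},
    {"tx": -0.0368,"ty": 0.0988,"tz": 0,"rx": 0,"ry": 0,"rz": 0,"gripper": -1},
    {"tx": -0.0368,"ty": 0.0988,"tz": 0,"rx": 0,"ry": 0,"rz": 0,"gripper": -1},
    {"tx": -0.0368,"ty": 0.0988,"tz": 0,"rx": 0,"ry": 0,"rz": 0,"gripper": -1},
    {"tx": -0.0368,"ty": 0.0988,"tz": 0,"rx": 0,"ry": 0,"rz": 0,"gripper": -1},
    {"tx": -0.0368,"ty": 0.0988,"tz": 0,"rx": 0,"ry": 0,"rz": 0,"gripper": -1},
    {"tx": -0.0368,"ty": 0.0988,"tz": 0,"rx": 0,"ry": 0,"rz": 0,"gripper": -1},
    {"tx": -0.0368,"ty": 0.0988,"tz": 0,"rx": 0,"ry": 0,"rz": 0,"gripper": -1},
    {"tx": 0,"ty": 0,"tz": 0,"rx": 0,"ry": 0,"rz": 0.32,"gripper": -1},
    {"tx": 0,"ty": 0,"tz": 0,"rx": 0,"ry": 0,"rz": 0,"gripper": -1},
    {"tx": 0,"ty": 0,"tz": 0,"rx": 0,"ry": 0,"rz": 0,"gripper": -1},
  ],
)

```text
time_s: 17.9
ee_pos: [440.9, -189.6, 145.4]
ee_rot: [-180.0, 0.0, -9.4]
force: [-0.1, 0.8, -0.2]
gripper_width: 91.2
gripper_force: 0.0
```

Call:
send_rows(
  motion=[
    {"tx": 0,"ty": 0,"tz": 0.1,"rx": 0,"ry": 0,"rz": 0,"gripper": -1},
    {"tx": 0,"ty": 0,"tz": 0.09,"rx": 0,"ry": 0,"rz": 0,"gripper": -1},
    {"tx": 0,"ty": 0,"tz": 0.05,"rx": 0,"ry": 0,"rz": 0,"gripper": -1},
    {"tx": 0,"ty": 0,"tz": 0.018,"rx": 0,"ry": 0,"rz": 0,"gripper": -1},
    {"tx": 0,"ty": 0,"tz": 0,"rx": 0,"ry": 0,"rz": 0,"gripper": -1},
    {"tx": 0,"ty": 0,"tz": 0,"rx": 0,"ry": 0,"rz": 0,"gripper": 1},
    {"tx": 0,"ty": 0,"tz": 0,"rx": 0,"ry": 0,"rz": 0,"gripper": 1},
    {"tx": 0,"ty": 0,"tz": 0,"rx": 0,"ry": 0,"rz": 0,"gripper": 1},
    {"tx": 0,"ty": 0,"tz": 0,"rx": 0,"ry": 0,"rz": 0,"gripper": 1},
    {"tx": 0,"ty": 0,"tz": 0,"rx": 0,"ry": 0,"rz": 0,"gripper": 1},
    {"tx": 0,"ty": 0,"tz": 0,"rx": 0,"ry": 0,"rz": 0,"gripper": 1},
    {"tx": 0,"ty": 0,"tz": 0,"rx": 0,"ry": 0,"rz": 0,"gripper": 1},
  ],
  grip_force=20,
)

```text
time_s: 19.4
ee_pos: [441.0, -190.3, 16.7]
ee_rot: [180.0, -0.0, -9.6]
force: [-1.9, -1.7, 3.9]
gripper_width: 50.0
gripper_force: 20.0
```

Call:
send_rows(
  motion=[
    {"tx": 0,"ty": 0,"tz": -0.03,"rx": 0,"ry": 0,"rz": 0,"gripper": 1},
    {"tx": 0,"ty": 0,"tz": -0.09,"rx": 0,"ry": 0,"rz": 0,"gripper": 1},
    {"tx": 0,"ty": 0,"tz": -0.1,"rx": 0,"ry": 0,"rz": 0,"gripper": 1},
    {"tx": -0.0069,"ty": -0.1156,"tz": -0.04,"rx": 0,"ry": 0,"rz": 0,"gripper": 1},
    {"tx": -0.0069,"ty": -0.1156,"tz": 0,"rx": 0,"ry": 0,"rz": 0,"gripper": 1},
    {"tx": -0.0069,"ty": -0.1156,"tz": 0,"rx": 0,"ry": 0,"rz": 0,"gripper": 1},
    {"tx": -0.0069,"ty": -0.1156,"tz": 0,"rx": 0,"ry": 0,"rz": 0,"gripper": 1},
    {"tx": -0.0069,"ty": -0.1156,"tz": 0,"rx": 0,"ry": 0,"rz": 0,"gripper": 1},
    {"tx": -0.0069,"ty": -0.1156,"tz": 0,"rx": 0,"ry": 0,"rz": 0,"gripper": 1},
    {"tx": -0.0069,"ty": -0.1156,"tz": 0,"rx": 0,"ry": 0,"rz": 0,"gripper": 1},
    {"tx": -0.0069,"ty": -0.1156,"tz": 0,"rx": 0,"ry": 0,"rz": 0,"gripper": 1},
    {"tx": -0.0069,"ty": -0.1156,"tz": 0,"rx": 0,"ry": 0,"rz": -0.04,"gripper": 1},
  ],
)

```text
time_s: 20.9
ee_pos: [496.2, 329.8, 145.2]
ee_rot: [179.9, 0.1, -8.3]
force: [1.4, -0.8, -1.8]
gripper_width: 50.0
gripper_force: 20.0
```

Call:
send_rows(
  motion=[
    {"tx": 0,"ty": 0,"tz": 0,"rx": 0,"ry": 0,"rz": 0,"gripper": 1},
    {"tx": 0,"ty": 0,"tz": 0.08,"rx": 0,"ry": 0,"rz": 0,"gripper": 1},
    {"tx": 0,"ty": 0,"tz": 0.08,"rx": 0,"ry": 0,"rz": 0,"gripper": 1},
    {"tx": 0,"ty": 0,"tz": 0.04,"rx": 0,"ry": 0,"rz": 0,"gripper": 1},
    {"tx": 0,"ty": 0,"tz": 0,"rx": 0,"ry": 0,"rz": 0,"gripper": 1},
    {"tx": 0,"ty": 0,"tz": 0,"rx": 0,"ry": 0,"rz": 0,"gripper": 1},
    {"tx": 0,"ty": 0,"tz": 0,"rx": 0,"ry": 0,"rz": 0,"gripper": 1},
  ],
)

```text
time_s: 21.78
ee_pos: [497.7, 328.2, 47.7]
ee_rot: [-179.9, -0.1, -8.4]
force: [-0.6, 0.9, -2.3]
gripper_width: 49.6
gripper_force: 20.0
```

Call:
send_rows(
  motion=[
    {"tx": 0,"ty": 0,"tz": 0.01,"rx": 0,"ry": 0,"rz": 0,"gripper": 1},
    {"tx": 0,"ty": 0,"tz": 0.01,"rx": 0,"ry": 0,"rz": 0,"gripper": 1},
    {"tx": 0,"ty": 0,"tz": 0.01,"rx": 0,"ry": 0,"rz": 0,"gripper": 1},
    {"tx": 0,"ty": 0,"tz": 0.006,"rx": 0,"ry": 0,"rz": 0,"gripper": 1},
    {"tx": 0,"ty": 0,"tz": 0.002,"rx": 0,"ry": 0,"rz": 0,"gripper": 1},
    {"tx": 0,"ty": 0,"tz": 0.002,"rx": 0,"ry": 0,"rz": 0,"gripper": 1},
    {"tx": 0,"ty": 0,"tz": 0.001,"rx": 0,"ry": 0,"rz": 0,"gripper": 1},
    {"tx": 0,"ty": 0,"tz": 0,"rx": 0,"ry": 0,"rz": 0,"gripper": 1},
    {"tx": 0,"ty": 0,"tz": 0,"rx": 0,"ry": 0,"rz": 0,"gripper": 1},
  ],
)

```text
time_s: 22.9
ee_pos: [497.0, 328.0, 26.7]
ee_rot: [-180.0, -0.0, -8.4]
force: [-2.9, -0.4, 6.4]
gripper_width: 49.9
gripper_force: 20.0
```

Call:
send_rows(
  motion=[
    {"tx": 0,"ty": 0,"tz": 0,"rx": 0,"ry": 0,"rz": 0,"gripper": -1},
    {"tx": 0,"ty": 0,"tz": 0,"rx": 0,"ry": 0,"rz": 0,"gripper": -1},
    {"tx": 0,"ty": 0,"tz": 0,"rx": 0,"ry": 0,"rz": 0,"gripper": -1},
    {"tx": 0,"ty": 0,"tz": 0,"rx": 0,"ry": 0,"rz": 0,"gripper": -1},
    {"tx": 0,"ty": 0,"tz": 0,"rx": 0,"ry": 0,"rz": 0,"gripper": -1},
    {"tx": 0,"ty": 0,"tz": -0.03,"rx": 0,"ry": 0,"rz": 0,"gripper": -1},
    {"tx": 0,"ty": 0,"tz": -0.09,"rx": 0,"ry": 0,"rz": 0,"gripper": -1},
    {"tx": 0,"ty": 0,"tz": -0.1,"rx": 0,"ry": 0,"rz": 0,"gripper": -1},
    {"tx": 0,"ty": 0,"tz": -0.04,"rx": 0,"ry": 0,"rz": 0,"gripper": -1},
  ],
)

```text
time_s: 24.02
ee_pos: [498.4, 329.0, 160.7]
ee_rot: [-179.7, -0.3, -8.4]
force: [-0.8, -0.9, -0.6]
gripper_width: 91.2
gripper_force: 0.0
```

Call:
send_rows(
  motion=[
    {"tx": 0.0078,"ty": 0.1107,"tz": 0,"rx": 0,"ry": 0,"rz": 0,"gripper": -1},
    {"tx": 0.0078,"ty": 0.1107,"tz": 0,"rx": 0,"ry": 0,"rz": 0,"gripper": -1},
    {"tx": 0.0078,"ty": 0.1107,"tz": 0,"rx": 0,"ry": 0,"rz": 0,"gripper": -1},
    {"tx": 0.0078,"ty": 0.1107,"tz": 0,"rx": 0,"ry": 0,"rz": 0,"gripper": -1},
    {"tx": 0.0078,"ty": 0.1107,"tz": 0,"rx": 0,"ry": 0,"rz": 0,"gripper": -1},
    {"tx": 0.0078,"ty": 0.1107,"tz": 0,"rx": 0,"ry": 0,"rz": 0,"gripper": -1},
    {"tx": 0.0078,"ty": 0.1107,"tz": 0,"rx": 0,"ry": 0,"rz": 0,"gripper": -1},
    {"tx": 0.0078,"ty": 0.1107,"tz": 0,"rx": 0,"ry": 0,"rz": 0,"gripper": -1},
    {"tx": 0.0078,"ty": 0.1107,"tz": 0,"rx": 0,"ry": 0,"rz": 0,"gripper": -1},
    {"tx": 0.0078,"ty": 0.1107,"tz": 0,"rx": 0,"ry": 0,"rz": 0,"gripper": -1},
    {"tx": 0.0078,"ty": 0.1107,"tz": 0,"rx": 0,"ry": 0,"rz": 0,"gripper": -1},
    {"tx": 0.0078,"ty": 0.1107,"tz": 0,"rx": 0,"ry": 0,"rz": 0,"gripper": -1},
  ],
)

```text
time_s: 25.52
ee_pos: [446.3, -337.9, 157.3]
ee_rot: [179.9, -0.1, -8.4]
force: [1.6, 0.6, -0.6]
gripper_width: 91.5
gripper_force: 0.0
```

Call:
send_rows(
  motion=[
    {"tx": 0,"ty": 0,"tz": 0,"rx": 0,"ry": 0,"rz": 0.32,"gripper": -1},
    {"tx": 0,"ty": 0,"tz": 0,"rx": 0,"ry": 0,"rz": 0.32,"gripper": -1},
    {"tx": 0,"ty": 0,"tz": 0,"rx": 0,"ry": 0,"rz": 0.31,"gripper": -1},
    {"tx": 0,"ty": 0,"tz": 0,"rx": 0,"ry": 0,"rz": 0,"gripper": -1},
    {"tx": 0,"ty": 0,"tz": 0,"rx": 0,"ry": 0,"rz": 0,"gripper": -1},
    {"tx": 0,"ty": 0,"tz": 0,"rx": 0,"ry": 0,"rz": 0,"gripper": -1},
  ],
)

```text
time_s: 26.28
ee_pos: [446.5, -335.9, 156.2]
ee_rot: [180.0, -0.0, -36.8]
force: [1.2, -0.1, 0.0]
gripper_width: 91.3
gripper_force: 0.0
```

```bash
python3 - <<'E'
from h import *
f,c=look("wrist","pics/w4.png")
print(proj(c,[[446,-336,66]]))
E
```

```text
[[259.91730019 195.96339569]]
```

View pics/w4.png

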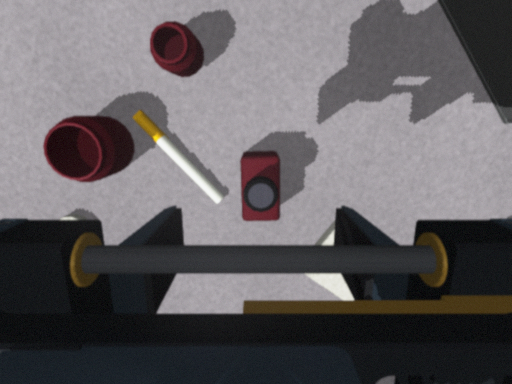

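The view shows the oblong jar centred and square to the gripper, with its lid at (261,194). The pen's end at (220,200) lies near the left finger, so I narrow the fingers before going down.

Call:
send_rows(
  motion=[
    {"tx": 0,"ty": 0,"tz": 0,"rx": 0,"ry": 0,"rz": 0,"gripper": 0.35},
    {"tx": 0,"ty": 0,"tz": 0,"rx": 0,"ry": 0,"rz": 0,"gripper": 0.35},
    {"tx": 0,"ty": 0,"tz": 0,"rx": 0,"ry": 0,"rz": 0,"gripper": 0.35},
    {"tx": 0,"ty": 0,"tz": 0,"rx": 0,"ry": 0,"rz": 0,"gripper": 0.35},
    {"tx": 0,"ty": 0,"tz": 0.08,"rx": 0,"ry": 0,"rz": 0,"gripper": 0.35},
  ],
  grip_force=15,
)

```text
time_s: 26.95
ee_pos: [448.7, -337.7, 118.4]
ee_rot: [180.0, -0.5, -36.9]
force: [-0.6, 0.2, -1.2]
gripper_width: 43.9
gripper_force: 0.0
```

I got the gripper sign wrong there. The fingers are still well above the jar, so I reopen them.

Call:
send_rows(
  motion=[
    {"tx": 0,"ty": 0,"tz": 0,"rx": 0,"ry": 0,"rz": 0,"gripper": -0.35},
    {"tx": 0,"ty": 0,"tz": 0,"rx": 0,"ry": 0,"rz": 0,"gripper": -0.35},
    {"tx": 0,"ty": 0,"tz": 0,"rx": 0,"ry": 0,"rz": 0,"gripper": -0.35},
    {"tx": 0,"ty": 0,"tz": 0,"rx": 0,"ry": 0,"rz": 0,"gripper": -0.35},
  ],
)

```text
time_s: 27.45
ee_pos: [446.9, -336.3, 117.0]
ee_rot: [180.0, -0.1, -36.9]
force: [0.4, -1.0, -0.6]
gripper_width: 61.6
gripper_force: 0.0
```

Call:
send_rows(
  motion=[
    {"tx": 0,"ty": 0,"tz": 0.08,"rx": 0,"ry": 0,"rz": 0,"gripper": -0.35},
    {"tx": 0,"ty": 0,"tz": 0.07,"rx": 0,"ry": 0,"rz": 0,"gripper": -0.35},
    {"tx": 0,"ty": 0,"tz": 0.034,"rx": 0,"ry": 0,"rz": 0,"gripper": -0.35},
    {"tx": 0,"ty": 0,"tz": 0.01,"rx": 0,"ry": 0,"rz": 0,"gripper": -0.35},
    {"tx": 0,"ty": 0,"tz": 0,"rx": 0,"ry": 0,"rz": 0,"gripper": -0.35},
    {"tx": 0,"ty": 0,"tz": 0,"rx": 0,"ry": 0,"rz": 0,"gripper": 1},
    {"tx": 0,"ty": 0,"tz": 0,"rx": 0,"ry": 0,"rz": 0,"gripper": 1},
    {"tx": 0,"ty": 0,"tz": 0,"rx": 0,"ry": 0,"rz": 0,"gripper": 1},
    {"tx": 0,"ty": 0,"tz": 0,"rx": 0,"ry": 0,"rz": 0,"gripper": 1},
    {"tx": 0,"ty": 0,"tz": 0,"rx": 0,"ry": 0,"rz": 0,"gripper": 1},
  ],
  grip_force=15,
)

```text
time_s: 28.7
ee_pos: [446.6, -336.3, 19.6]
ee_rot: [180.0, -0.1, -36.9]
force: [-2.3, -0.9, 6.4]
gripper_width: 37.7
gripper_force: 15.0
```

Call:
send_rows(
  motion=[
    {"tx": 0,"ty": 0,"tz": -0.03,"rx": 0,"ry": 0,"rz": 0,"gripper": 1},
    {"tx": 0,"ty": 0,"tz": -0.09,"rx": 0,"ry": 0,"rz": 0,"gripper": 1},
    {"tx": 0,"ty": 0,"tz": -0.1,"rx": 0,"ry": 0,"rz": 0,"gripper": 1},
    {"tx": 0,"ty": 0,"tz": -0.04,"rx": 0,"ry": 0,"rz": -0.32,"gripper": 1},
    {"tx": 0,"ty": 0,"tz": 0,"rx": 0,"ry": 0,"rz": -0.32,"gripper": 1},
    {"tx": 0,"ty": 0,"tz": 0,"rx": 0,"ry": 0,"rz": -0.313,"gripper": 1},
    {"tx": 0,"ty": 0,"tz": 0,"rx": 0,"ry": 0,"rz": 0,"gripper": 1},
  ],
)

```text
time_s: 29.58
ee_pos: [446.4, -335.6, 149.3]
ee_rot: [-180.0, -0.0, -8.4]
force: [0.0, 0.1, -1.3]
gripper_width: 37.9
gripper_force: 15.0
```

Call:
send_rows(
  motion=[
    {"tx": -0.0092,"ty": -0.1113,"tz": 0,"rx": 0,"ry": 0,"rz": 0,"gripper": 1},
    {"tx": -0.0092,"ty": -0.1113,"tz": 0,"rx": 0,"ry": 0,"rz": 0,"gripper": 1},
    {"tx": -0.0092,"ty": -0.1113,"tz": 0,"rx": 0,"ry": 0,"rz": 0,"gripper": 1},
    {"tx": -0.0092,"ty": -0.1113,"tz": 0,"rx": 0,"ry": 0,"rz": 0,"gripper": 1},
    {"tx": -0.0092,"ty": -0.1113,"tz": 0,"rx": 0,"ry": 0,"rz": 0,"gripper": 1},
    {"tx": -0.0092,"ty": -0.1113,"tz": 0,"rx": 0,"ry": 0,"rz": 0,"gripper": 1},
    {"tx": -0.0092,"ty": -0.1113,"tz": 0,"rx": 0,"ry": 0,"rz": 0,"gripper": 1},
    {"tx": -0.0092,"ty": -0.1113,"tz": 0,"rx": 0,"ry": 0,"rz": 0,"gripper": 1},
    {"tx": -0.0092,"ty": -0.1113,"tz": 0,"rx": 0,"ry": 0,"rz": 0,"gripper": 1},
    {"tx": -0.0092,"ty": -0.1113,"tz": 0,"rx": 0,"ry": 0,"rz": 0,"gripper": 1},
    {"tx": 0,"ty": 0,"tz": 0,"rx": 0,"ry": 0,"rz": 0,"gripper": 1},
    {"tx": 0,"ty": 0,"tz": 0,"rx": 0,"ry": 0,"rz": 0,"gripper": 1},
  ],
)

```text
time_s: 31.08
ee_pos: [480.6, 221.1, 148.7]
ee_rot: [179.9, 0.0, -8.3]
force: [-0.4, -0.9, -2.4]
gripper_width: 37.9
gripper_force: 15.0
```

Call:
send_rows(
  motion=[
    {"tx": 0.001,"ty": 0,"tz": 0.08,"rx": 0,"ry": 0,"rz": 0,"gripper": 1},
    {"tx": 0,"ty": 0,"tz": 0.08,"rx": 0,"ry": 0,"rz": 0,"gripper": 1},
    {"tx": 0,"ty": 0,"tz": 0.04,"rx": 0,"ry": 0,"rz": 0,"gripper": 1},
    {"tx": 0,"ty": 0,"tz": 0.01,"rx": 0,"ry": 0,"rz": 0,"gripper": 1},
    {"tx": 0,"ty": 0,"tz": 0.01,"rx": 0,"ry": 0,"rz": 0,"gripper": 1},
    {"tx": 0,"ty": 0,"tz": 0.01,"rx": 0,"ry": 0,"rz": 0,"gripper": 1},
    {"tx": 0,"ty": 0,"tz": 0.004,"rx": 0,"ry": 0,"rz": 0,"gripper": 1},
    {"tx": 0,"ty": 0,"tz": 0.002,"rx": 0,"ry": 0,"rz": 0,"gripper": 1},
    {"tx": 0,"ty": 0,"tz": 0.002,"rx": 0,"ry": 0,"rz": 0,"gripper": 1},
    {"tx": 0,"ty": 0,"tz": 0.001,"rx": 0,"ry": 0,"rz": 0,"gripper": 1},
    {"tx": 0,"ty": 0,"tz": 0,"rx": 0,"ry": 0,"rz": 0,"gripper": 1},
    {"tx": 0,"ty": 0,"tz": 0,"rx": 0,"ry": 0,"rz": 0,"gripper": 1},
  ],
)

```text
time_s: 32.58
ee_pos: [481.7, 221.4, 29.6]
ee_rot: [-180.0, -0.0, -8.3]
force: [-0.6, 0.9, 1.1]
gripper_width: 37.8
gripper_force: 15.0
```

Contact is made, so I release, lift and back off to look at the tray.

Call:
send_rows(
  motion=[
    {"tx": 0,"ty": 0,"tz": 0,"rx": 0,"ry": 0,"rz": 0,"gripper": -1},
    {"tx": 0,"ty": 0,"tz": 0,"rx": 0,"ry": 0,"rz": 0,"gripper": -1},
    {"tx": 0,"ty": 0,"tz": 0,"rx": 0,"ry": 0,"rz": 0,"gripper": -1},
    {"tx": 0,"ty": 0,"tz": 0,"rx": 0,"ry": 0,"rz": 0,"gripper": -1},
    {"tx": 0,"ty": 0,"tz": 0,"rx": 0,"ry": 0,"rz": 0,"gripper": -1},
    {"tx": 0,"ty": 0,"tz": 0,"rx": 0,"ry": 0,"rz": 0,"gripper": -1},
    {"tx": 0,"ty": 0,"tz": -0.03,"rx": 0,"ry": 0,"rz": 0,"gripper": -1},
    {"tx": 0,"ty": 0,"tz": -0.09,"rx": 0,"ry": 0,"rz": 0,"gripper": -1},
    {"tx": 0,"ty": 0,"tz": -0.1,"rx": 0,"ry": 0,"rz": 0,"gripper": -1},
    {"tx": -0.04,"ty": -0.04,"tz": -0.1,"rx": 0,"ry": 0,"rz": 0,"gripper": -1},
    {"tx": -0.06,"ty": -0.04,"tz": -0.1,"rx": 0,"ry": 0,"rz": 0,"gripper": -1},
    {"tx": 0,"ty": 0,"tz": -0.1,"rx": 0,"ry": 0,"rz": 0,"gripper": -1},
  ],
)

```text
time_s: 34.08
ee_pos: [436.1, 269.1, 292.4]
ee_rot: [-179.9, -0.0, -8.1]
force: [1.0, 1.1, -0.3]
gripper_width: 91.5
gripper_force: 0.0
```

Call:
send_rows(
  motion=[
    {"tx": 0,"ty": 0,"tz": 0,"rx": 0,"ry": 0,"rz": 0,"gripper": -1},
    {"tx": 0,"ty": 0,"tz": 0,"rx": 0,"ry": 0,"rz": 0,"gripper": -1},
  ],
)

```text
time_s: 34.33
ee_pos: [437.4, 267.8, 289.4]
ee_rot: [180.0, 0.0, -8.3]
force: [0.2, 0.1, -0.7]
gripper_width: 91.5
gripper_force: 0.0
```

```bash
python3 - <<'E'
from h import *
f,_=look("wrist"); g,_=look("side"); s,_=look("scene")
a=cv2.resize(f[:230],(512,230)); b=cv2.resize(g[80:384,80:380],(400,405)); c=cv2.resize(s[140:260,90:430],(680,240))
cv2.imwrite("pics/w5.png",a[...,::-1]); cv2.imwrite("pics/s5.png",c[...,::-1]); cv2.imwrite("pics/e5.png",b[...,::-1])
E
```

```text
(no output)
```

View pics/w5.png

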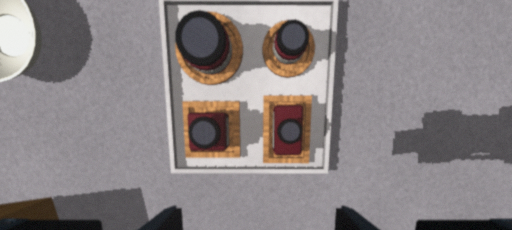

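View pics/e5.png

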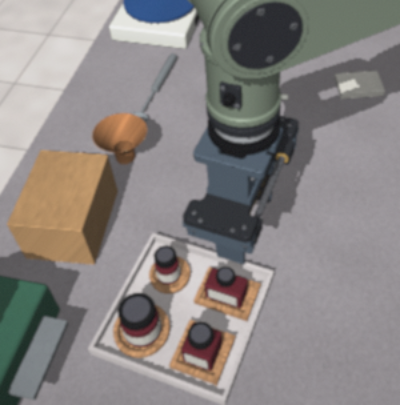

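Both views show all four jars upright inside their nests: large (203,40), small (291,40), square (207,132) and oblong (289,130). The gripper is clear of everything and the open jars were never touched.

```bash
python3 -c "
from workcell import env
print(env.job_done())"
```

```text
the job is handed in; nothing more can be done
None
```

All four lidded jars were set down gently and stand upright in their matching nests, the two open jars were left where they were, and the job was handed in at about 34 s; the hand-in gave no verdict.

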